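Charge a mill jar with grinding balls and close it

ROBOT

A 6-joint arm with a two-finger parallel gripper is mounted at the origin on the work surface. World frame = base frame: x ahead of the robot, y to its left, z up, the work surface at z = 0. Lengths are in m, angles in rad, forces in N, time in s.
With the tool pointing down it reaches from about 0.275 to 1 m from the base axis. Payload 8.4 kg.
Tool frame: the origin (TCP) lies on the centre line of the jaws, within the pads' length; the fingertips stand 17 mm ahead of it and the grasp point (between the pads) lies 2 mm behind it (bot.tcp_to_tips is the z of the fingertips in the tool frame, in m); z points along the fingers, y is the line along which they close (so a half turn about z gives the same grasp; the last joint's range is limited). The gripper opens to 85 mm and grips with 20 to 120 N. Pads are 22 mm wide; open, the fingers measure 114 mm over their backs; the gripper's body (76 mm by 85 mm) begins 54 mm behind the grasp point. The pads swing forward as they close: fully open they stand 13 mm farther back than shut.
Start: joints at [-1.314, 0.353, 1.633, -0, 1.155, -0.002], TCP at [0.16, -0.604, 0.248] pointing down, gripper open.
Joint ranges: [-2.63, 2.63], [-0.92, 2.1], [0.06, 2.66], [-1.3, 4.44], [0, 2.69], [-3.02, 3.02]. Speed limits (rad/s): [2.22, 2.22, 2.79, 3.14, 3.14, 3.14].

INTERFACE

Orientations are given as a unit quaternion [x, y, z, w].
In Python, from workcell import bot, hand, kinematics, get_obs, vision, hand_in gives the robot as it stands. The module is installed in compiled form; this text tells all that it offers. Calls block until the motion is done:
- bot.reach(position, orientation): joint-space move of the TCP to a pose.
- bot.servo_line(position, ori=None, velocity=0.15): straight line of the TCP; ori=None keeps the orientation; velocity is the mean speed in m/s.
- bot.goto_joints(angles): joint-space move.
- hand.move_gripper(opening, strength=None): finger opening in m; strength is the grip in N (None keeps the last); returns when the fingers have stopped.
- bot.dwell(seconds).
- kinematics.solve_ik(position, orientation): joint angles nearest the present ones, or None.
- get_obs(): the state.
- vision.read_camera(name): name is "side" or "top" or "wrist"; returns a dict with "frame" (384x512x3 uint8, red, green, blue), "intrinsics" (3x3 intrinsics, pixels), "view" (4x4, takes a point from world to camera coordinates). Camera axes: x right, y down, z forward; pixel columns grow to the right and rows downward; lengths in m; the calibration is good to about 2 mm. The wrist camera is an equidistant fisheye: a pixel r from the principal point sees the ray r / f radians off the axis. A picture is of the moment at which its call begins. There is no depth.
A pose or a line that the arm cannot do raises bot.IKError and nothing moves.
- hand_in(): hands the job in; it is judged then, once.
The state is a dict: "time_s": time; "joint_pos": joint angles; "joint_vel": joint speeds; "joint_efforts": joint torques, N m; "position": TCP position; "orientation": TCP orientation; "wrist_force": force on the tool from outside, world axes, zero at the start; "ft_torque": the same for the moment, N m; "gripper_width": finger opening in m; "grip_force": force on a finger pad.
Only numpy, scipy, OpenCV 4.12 (cv2) and the standard library are available. Lean on these libraries where they do the work, as an engineer would, in place of code of your own. Each camera call takes 0.05 s, during which the arm holds its last target. There are 200 camera calls.

TASK

Pour all eight grinding balls from the steel beaker into the open mill jar without spilling any onto the bench, and stand the beaker back upright on the bench. Then set the loose lid gently on that jar so that it is fully seated, leaving the jar where it stands and the other jar and the bowls undisturbed.

Things in the scene. Friction and masses are not known exactly. Their poses are not given: they have to be found in the camera images.
- cup: Stainless steel beaker holding the balls; the only steel thing here, loose. 80 mm high, slightly conical: outside diameter 55 mm at the foot, 72 mm at the rim (64 mm at height 45 mm, 67 mm at 56 mm); wall 2.5 mm, floor 6 mm; no handle or spout. 0.09 to 0.18 kg empty; the balls fill it to about 57 mm. Origin: centre of its underside; z along its axis towards the mouth.
- jar: Open ivory alumina mill jar, empty at the start: thick-walled cylinder, 94 mm outside diameter, 92 mm high, mouth and bore 73 mm wide and straight, floor 12 mm thick, 0.95 kg, standing loose. Origin: centre of its underside; z up its axis. The similar jar beside it already has its lid on.
- lid: Loose ivory alumina lid of the open jar, right side up on the bench, 0.24 to 0.36 kg: plug 62 mm diameter from z = 0 to 7 mm that enters the jar's mouth, flange 90 mm diameter to z = 17 mm, round grip knob 26 mm diameter to z = 46 mm. Origin: centre of the plug's underside, z up. Seated, the flange rests on the rim and the lid's origin is 85 mm above the jar's.
- full_jar: Bystander: a second mill jar like the first, already charged and with the same kind of lid on (92 mm jar, 131 mm to the top of its knob, 94 mm diameter), standing loose. Leave it alone. Origin: centre of its underside.
- bowls: Bystander: two nested unfired brown clay bowls, 122 mm diameter, 88 mm high together, standing loose behind the work. Leave them alone. Origin: centre of the underside.
- setter: Bystander: white round kiln setter, a disc 164 mm diameter with a raised boss, 80 mm high in all, fixed to the bench. Origin: centre of the underside.
- ball0_center (a point): Centre of grinding ball 1 of 8: smooth ivory alumina ball, 22 mm diameter, 20 g, rolls freely; starts in the steel beaker.
- ball1_center (a point): Centre of grinding ball 2 of 8: smooth ivory alumina ball, 22 mm diameter, 20 g, rolls freely; starts in the steel beaker.
- ball2_center (a point): Centre of grinding ball 3 of 8: smooth ivory alumina ball, 22 mm diameter, 20 g, rolls freely; starts in the steel beaker.
- ball3_center (a point): Centre of grinding ball 4 of 8: smooth ivory alumina ball, 22 mm diameter, 20 g, rolls freely; starts in the steel beaker.
- ball4_center (a point): Centre of grinding ball 5 of 8: smooth ivory alumina ball, 22 mm diameter, 20 g, rolls freely; starts in the steel beaker.
- ball5_center (a point): Centre of grinding ball 6 of 8: smooth ivory alumina ball, 22 mm diameter, 20 g, rolls freely; starts in the steel beaker.
- ball6_center (a point): Centre of grinding ball 7 of 8: smooth ivory alumina ball, 22 mm diameter, 20 g, rolls freely; starts in the steel beaker.
- ball7_center (a point): Centre of grinding ball 8 of 8: smooth ivory alumina ball, 22 mm diameter, 20 g, rolls freely; starts in the steel beaker.

How it is judged:
By the outcome, as a careful person would: the job done as asked, in the order asked, and still so for the second after the job is handed in, with the robot touching nothing.
It also fails if it takes over 61 s, if anything falls off the work surface, if the arm or the gripper's body presses on something with over 40 N, if the wrist force passes 120 N, or if a joint passes its speed limit or range.

## Working session

There is one attempt and no reset: what is moved stays moved. The work goes in short steps, each a Python script; the robot and the scene stay as the last script left them, time stands still between calls to the robot, and variables do not carry over. Pictures are saved under pics/ and viewed, at most 10 in all, crops included, and the job is handed in when it is done.

```bash
mkdir -p pics; python3 - <<'E'
from workcell import *
import cv2,numpy as np
for n in["top","side"]:
    d=vision.read_camera(n);cv2.imwrite(f"pics/{n}0.png",d["frame"][:,:,::-1]);np.savez(n+"0.npz",**d)
    V=d["view"];print(n,d["intrinsics"].tolist(),(-V[:3,:3].T@V[:3,3]).round(3),V[:3,:3].round(3).tolist())
o=get_obs();print({k:np.round(v,3).tolist() for k,v in o.items()},bot.tcp_to_tips)
E
```

```text
top [[449.4722440051211, 0.0, 255.00657268724234], [0.0, 449.4722440051211, 190.69882088115048], [0.0, 0.0, 1.0]] [ 0.55  -0.003  0.937] [[-0.005, -1.0, -0.023], [-0.997, 0.007, -0.071], [0.071, 0.022, -0.997]]
side [[349.68764964150495, 0.0, 262.70213422343835], [0.0, 349.68764964150495, 194.02994292023544], [0.0, 0.0, 1.0]] [ 0.295 -0.481  0.483] [[0.833, -0.554, -0.013], [-0.324, -0.467, -0.823], [0.449, 0.689, -0.568]]
{'time_s': 0.1, 'joint_pos': [-1.314, 0.354, 1.634, -0.0, 1.155, -0.002], 'joint_vel': [-0.0, -0.002, -0.001, -0.0, 0.001, 0.001], 'joint_efforts': [0.001, -60.636, -34.282, 0.0, 0.004, -0.0], 'position': [0.16, -0.604, 0.248], 'orientation': [0.992, 0.129, -0.0, -0.001], 'wrist_force': [-0.339, -0.478, -0.261], 'ft_torque': [0.025, 0.001, 0.013], 'grip_force': 0.0, 'gripper_width': 0.085} 0.017
```

View pics/top0.png

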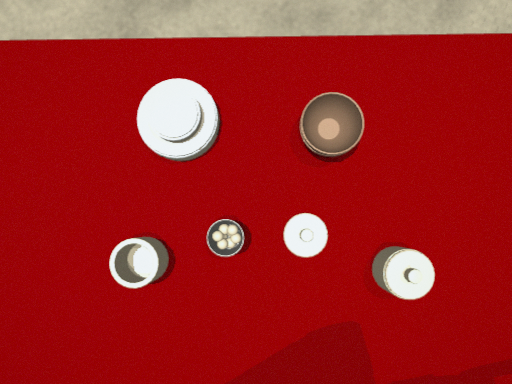

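View pics/side0.png

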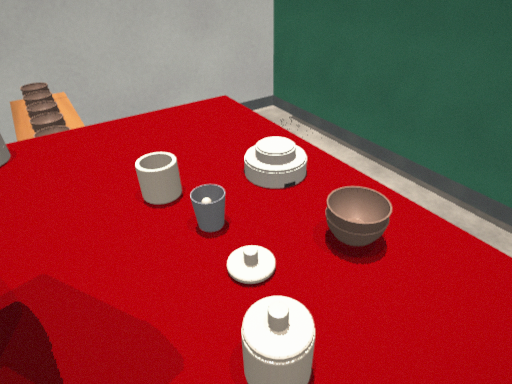

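The top view shows the jar mouth at about (136,263), beaker (226,238), lid (306,236), full jar (408,274), bowls (332,124) and setter (178,118). In the side view the jar is at (160,178), beaker (209,208) and lid (251,264). Next I fit silhouettes of the models in both views.

```bash
cat > fit.py <<'E'
import cv2,numpy as np
from scipy.optimize import minimize
P={'jar':[(0,.047),(.092,.047)],'cup':[(0,.0275),(.08,.036)],'lid':[(0,.031),(.007,.031),(.007,.045),(.017,.045),(.017,.013),(.046,.013)],
'full_jar':[(0,.047),(.092,.047),(.102,.045),(.131,.013)],'bowls':[(.088,.061),(0,.03)]}
def proj(d,X):
    c=X@d['view'][:3,:3].T+d['view'][:3,3];p=c@d['intrinsics'].T;return p[:,:2]/p[:,2:]
A=np.linspace(0,2*np.pi,72,endpoint=False)
def ring(x,y,z,r): return np.c_[x+r*np.cos(A),y+r*np.sin(A),np.full(72,z)]
def mask(d):
    f=d['frame'].astype(int);return ((f[...,1]>.3*f[...,0])&(f.sum(2)>25)).astype(np.uint8)
S=4
def sil(d,prof,x,y,z0=0):
    m=np.zeros((384*S,512*S),np.uint8)
    for (a,r),(b,q) in zip(prof,prof[1:]):
        h=cv2.convexHull(proj(d,np.r_[ring(x,y,z0+a,r),ring(x,y,z0+b,q)]).astype(np.float32))
        cv2.fillPoly(m,[np.round((h+.5)*S-.5).astype(int)],1)
    return m
def fit(ds,prof,x0,z0=0,pad=12):
    B=[]
    for d in ds:
        s=sil(d,prof,*x0,z0);s=cv2.dilate(s,np.ones((pad*S*2+1,)*2,np.uint8))
        B.append((d,cv2.resize(mask(d),None,fx=S,fy=S,interpolation=cv2.INTER_NEAREST)&s))
    def c(p): return sum(1-(sil(d,prof,*p,z0)&m).sum()/max((sil(d,prof,*p,z0)|m).sum(),1) for d,m in B)
    r=minimize(c,x0,method='Nelder-Mead',options=dict(initial_simplex=np.array(x0)+[[0,0],[.01,0],[0,.01]],xatol=1e-4,fatol=1e-4))
    return r.x,r.fun
def back(d,u,v,z):
    R=d['view'][:3,:3];C=-R.T@d['view'][:3,3];k=R.T@np.linalg.solve(d['intrinsics'],[u,v,1]);return (C+k*(z-C[2])/k[2])[:2]
E
python3 - <<'E'
from fit import *
t,s=[dict(np.load(n+'0.npz')) for n in('top','side')]
for n,px,z in[('jar',(136,263),.092),('cup',(226,238),.08),('lid',(306,236),.017),('full_jar',(408,274),.1),('bowls',(332,124),.088)]:
    x0=back(t,*px,z);print(n,x0.round(4))
    for nm,ds in[('top',[t]),('side',[s]),('both',[t,s])]:
        r,f=fit(ds,P[n],x0);print('  ',nm,r.round(4),round(f,3))
E
```

```text
jar [0.4754 0.2397]
   top [0.4758 0.2451] 0.019
   side [0.4763 0.2477] 0.059
   both [0.4758 0.2454] 0.092
cup [0.5209 0.0716]
   top [0.5219 0.0731] 0.035
   side [0.5223 0.0748] 0.071
   both [0.5219 0.0737] 0.11
lid [ 0.5221 -0.0859]
   top [ 0.5244 -0.0843] 0.034
   side [ 0.5252 -0.0845] 0.029
   both [ 0.5248 -0.0844] 0.065
full_jar [ 0.4544 -0.2638]
   top [ 0.4539 -0.2669] 0.019
   side [ 0.454  -0.2671] 0.013
   both [ 0.454  -0.2669] 0.033
bowls [ 0.7367 -0.1319]
   top [ 0.7377 -0.1309] 0.05
   side [ 0.7403 -0.1316] 0.168
   both [ 0.7387 -0.1317] 0.223
```

```bash
cat > geo.py <<'E'
import numpy as np
from scipy.spatial.transform import Rotation as Ro
JAR=np.array([.4758,.2454]);CUP=np.array([.522,.0737]);LID=np.array([.5248,-.0844])
GH=.052; RG=.0653/2; BACK=.002
def ori(psi,p,flip):   # tool z at azimuth psi, pitched p below horizontal, y horizontal
    z=np.array([np.cos(psi)*np.cos(p),np.sin(psi)*np.cos(p),-np.sin(p)]);y=np.array([-np.sin(psi),np.cos(psi),0])*(-1 if flip else 1)
    return Ro.from_matrix(np.c_[np.cross(y,z),y,z])
def tilt(psi,th): return Ro.from_rotvec(-th*np.array([np.cos(psi),np.sin(psi),0]))
def pour(psi,p,flip,th,lip): # lip: world position of lowest rim point; returns tcp pos, quat
    D=tilt(psi,th);u=np.array([-np.sin(psi),np.cos(psi),0])
    g=lip-D.apply([*(0.036*u[:2]),.08-GH]); R=D*ori(psi,p,flip)
    return g+R.apply([0,0,BACK]),R.as_quat()
def lippt(psi,ins=.010,h=.027):
    u=np.array([-np.sin(psi),np.cos(psi)]);return np.array([*(JAR-u*(.0365-ins)),.092+h])
E
python3 - <<'E'
from geo import *
from workcell import kinematics as K
for pd in(0,15,25,35):
  for fl in(0,1):
    for pg in(-20,0,8,20):
      R=ori(np.radians(pg),np.radians(pd),fl);g=np.r_[CUP,GH]
      j=[K.solve_ik(g+R.apply([0,0,d+BACK]),R.as_quat()) for d in(-.11,0)]
      print('grasp',pd,fl,pg,[None if q is None else np.round(q,2).tolist() for q in j])
    for pj in(-20,0,15,30,45):
      ok=[]
      for th in range(0,141,20):
        q=K.solve_ik(*pour(np.radians(pj),np.radians(pd),fl,np.radians(th),lippt(np.radians(pj))));ok.append('.' if q is None else 'Y')
      print('pour',pd,fl,pj,''.join(ok))
E
```

```text
grasp 0 0 -20 [None, [0.7, 1.23, 2.32, 4.22, 1.77, 1.93]]
grasp 0 0 0 [[0.68, 1.63, 2.53, 4.14, 2.29, 2.37], [0.35, 1.36, 2.43, 3.57, 2.17, 1.82]]
grasp 0 0 8 [[0.13, 1.71, 2.55, 3.11, 2.68, 1.55], [0.13, 1.38, 2.44, 3.13, 2.25, 1.57]]
grasp 0 0 20 [[-0.59, 1.56, 2.51, 1.98, 2.07, 0.75], [-0.18, 1.34, 2.41, 2.53, 2.09, 1.23]]
pour 0 0 -20 ........
pour 0 0 0 YYYYYYYY
pour 0 0 15 YYYYYYYY
pour 0 0 30 YYYYYYYY
pour 0 0 45 YYYYYYYY
grasp 0 1 -20 [None, [0.7, 1.23, 2.32, 4.22, 1.77, -1.21]]
grasp 0 1 0 [[0.68, 1.63, 2.53, 4.14, 2.29, -0.77], [0.35, 1.36, 2.43, 3.57, 2.17, -1.32]]
grasp 0 1 8 [[0.13, 1.71, 2.55, 3.11, 2.68, -1.6], [0.13, 1.38, 2.44, 3.13, 2.25, -1.58]]
grasp 0 1 20 [[-0.59, 1.56, 2.51, 1.98, 2.07, -2.4], [-0.18, 1.34, 2.41, 2.53, 2.09, -1.91]]
pour 0 1 -20 ........
pour 0 1 0 YYYYY.YY
pour 0 1 15 YYYYY.YY
pour 0 1 30 YYYY.YYY
pour 0 1 45 YYYY.YYY
grasp 15 0 -20 [None, [0.66, 1.01, 2.41, 4.11, 1.46, 1.8]]
grasp 15 0 0 [None, [0.33, 1.12, 2.52, 3.47, 1.79, 1.73]]
grasp 15 0 8 [None, [0.13, 1.14, 2.54, 3.14, 1.84, 1.57]]
grasp 15 0 20 [None, [-0.15, 1.1, 2.51, 2.65, 1.73, 1.
[... 1273 characters left out ...]
0.54, 0.69, 2.42, 4.05, 0.94, 1.54]]
grasp 35 0 0 [None, [0.27, 0.71, 2.52, 3.4, 1.05, 1.6]]
grasp 35 0 8 [None, [0.14, 0.71, 2.53, 3.14, 1.07, 1.57]]
grasp 35 0 20 [None, [-0.07, 0.71, 2.51, 2.74, 1.03, 1.54]]
pour 35 0 -20 ..YYYYY.
pour 35 0 0 YY......
pour 35 0 15 YYYY...Y
pour 35 0 30 YYYYYYYY
pour 35 0 45 YYYYYYYY
grasp 35 1 -20 [[0.8, 0.48, 2.53, 4.38, 0.91, -1.73], [0.54, 0.69, 2.42, 4.05, 0.94, -1.6]]
grasp 35 1 0 [None, [0.27, 0.71, 2.52, 3.4, 1.05, -1.54]]
grasp 35 1 8 [None, [0.14, 0.71, 2.53, 3.14, 1.07, -1.57]]
grasp 35 1 20 [None, [-0.07, 0.71, 2.51, 2.74, 1.03, -1.61]]
pour 35 1 -20 ..Y.YYY.
pour 35 1 0 YY......
pour 35 1 15 YYYY...Y
pour 35 1 30 YYYYY..Y
pour 35 1 45 YYYYY.YY
```

```bash
cat >> geo.py <<'E'
def pour2(psi,p,flip,th,ins=.010,h=.027): # th signed: + pours to left of azimuth, - to right
    D=tilt(psi,th);u=np.array([-np.sin(psi),np.cos(psi)])*(1 if th>=0 else -1)
    lip=np.array([*(JAR-u*(.0365-ins)),.092+h])
    g=lip-D.apply([*(.036*u),.08-GH]);R=D*ori(psi,p,flip)
    return g+R.apply([0,0,BACK]),R.as_quat()
E
python3 - <<'E'
from geo import *
from workcell import kinematics as K
rng=np.random.default_rng(0);A=[];b=[]
for _ in range(60):
    p=np.array([rng.uniform(.3,.7),rng.uniform(-.3,.3),rng.uniform(.1,.4)]);R=ori(rng.uniform(-1.5,1.5),rng.uniform(.1,1.5),0)
    q=K.solve_ik(p,R.as_quat())
    if q is None: continue
    z=R.apply([0,0,1]);s2,c2,s3,c3=np.sin(q[1]),np.cos(q[1]),np.sin(q[1]+q[2]),np.cos(q[1]+q[2]);e=np.array([np.cos(q[0]),np.sin(q[0])])
    A.append([s2,s3,z[:2]@e,1,0]);b.append(p[:2]@e);A.append([c2,c3,z[2],0,1]);b.append(p[2])
x,res,*_=np.linalg.lstsq(np.array(A),b,rcond=None);print('l1,l2,L,r0,h',x.round(4),res,len(b))
l1,l2,L,r0,h=x
def info(q): q=np.array(q);return q.round(2).tolist(),'elb z %.2f wr r %.2f z %.2f'%(h+l1*np.cos(q[1]),r0+l1*np.sin(q[1])+l2*np.sin(q[1]+q[2]),h+l1*np.cos(q[1])+l2*np.cos(q[1]+q[2]))
for pd in(20,35,45):
  for az in(-90,-60,30,50,70,90,110):
    R=ori(np.radians(az),np.radians(pd),0);g=np.r_[CUP,GH]
    j=[K.solve_ik(g+R.apply([0,0,d+BACK]),R.as_quat()) for d in(-.1,0)]
    if None in j or any(v is None for v in j): continue
    print('G',pd,az,*info(j[1]))
  for az in(-90,-60,30,50,70,90,110):
   for sg in(1,-1):
    s=''
    for th in range(1,142,20):
      q=K.solve_ik(*pour2(np.radians(az),np.radians(pd),0,sg*np.radians(th)));s+='.' if q is None else 'Y'
    if s.count('Y')>6: print('   pour',pd,az,sg,s)
E
```

```text
l1,l2,L,r0,h [ 0.5163  0.4799  0.3267 -0.0103  0.2922] [0.01979975] 114Traceback (most recent call last):
  File "<stdin>", line 17, in <module>
ValueError: The truth value of an array with more than one element is ambiguous. Use a.any() or a.all()
```

```bash
python3 - <<'E'
from geo import *
from workcell import kinematics as K
l1,l2,L,r0,h=.5163,.4799,.3267,-.0103,.2922
def info(q): q=np.array(q);return q.round(2).tolist(),'elb z %.2f wr r %.2f z %.2f'%(h+l1*np.cos(q[1]),r0+l1*np.sin(q[1])+l2*np.sin(q[1]+q[2]),h+l1*np.cos(q[1])+l2*np.cos(q[1]+q[2]))
for pd in(15,25,35,45):
  for az in(-90,-60,30,50,70,90,110):
    R=ori(np.radians(az),np.radians(pd),0);g=np.r_[CUP,GH]
    j=[K.solve_ik(g+R.apply([0,0,d+BACK]),R.as_quat()) for d in(-.1,0)]
    if any(v is None for v in j): continue
    print('G',pd,az,*info(j[0]),*info(j[1]))
  for az in(-90,-60,30,50,70,90,110):
   for sg in(1,-1):
    s='';n=0;J=[]
    for th in range(1,142,20):
      q=K.solve_ik(*pour2(np.radians(az),np.radians(pd),0,sg*np.radians(th)));s+='.' if q is None else 'Y'
      J.append(q)
    if s.count('Y')>6: print('   pour',pd,az,sg,s,*[np.round(J[i],1).tolist() if J[i] is not None else None for i in(0,3,6)])
E
```

```text
G 15 -90 [0.74, 1.0, 1.54, -0.8, 1.73, 1.13] elb z 0.57 wr r 0.70 z 0.18 [0.63, 1.0, 1.67, -0.89, 1.6, 1.2] elb z 0.57 wr r 0.64 z 0.15
G 15 -60 [0.93, 0.89, 1.95, -1.11, 1.44, 1.29] elb z 0.62 wr r 0.53 z 0.16 [0.75, 0.93, 2.0, -1.29, 1.36, 1.36] elb z 0.60 wr r 0.50 z 0.13
G 15 30 [-0.67, 1.06, 2.57, 2.02, 1.51, 1.12] elb z 0.54 wr r 0.22 z 0.12 [-0.32, 1.05, 2.45, 2.33, 1.55, 1.31] elb z 0.55 wr r 0.27 z 0.10
G 15 50 [-0.75, 0.89, 2.31, 1.53, 1.31, 1.51] elb z 0.62 wr r 0.36 z 0.14 [-0.48, 0.95, 2.28, 1.81, 1.33, 1.48] elb z 0.59 wr r 0.37 z 0.11
G 15 70 [-0.69, 0.88, 2.03, 1.19, 1.39, 1.79] elb z 0.62 wr r 0.50 z 0.15 [-0.49, 0.93, 2.06, 1.39, 1.33, 1.72] elb z 0.60 wr r 0.47 z 0.13
G 15 90 [-0.57, 0.93, 1.75, 0.95, 1.57, 1.95] elb z 0.60 wr r 0.61 z 0.17 [-0.43, 0.96, 1.84, 1.08, 1.46, 1.88] elb z 0.59 wr r 0.57 z 0.14
G 15 110 [-0.44, 1.02, 1.49, 0.77, 1.77, 2.01] elb z 0.56 wr r 0.72 z 0.18 [-0.34, 1.01, 1.63, 0.84, 1.64, 1.95] elb z 0.57 wr r 0.66 z 0.15
   pour 15 -90 1 YYYYYYYY [0.9, 1.0, 1.6, -0.6, 1.8, 1.2] [0.9, 1.0, 1.5, -0.5, 2.0, 0.2] [0.8, 1.1, 1.4, -0.7, 2.2, -0.9]

[... 7811 characters left out ...]
0.7, 2.5, 3.6, 1.3, 0.4] [0.7, 1.3, 2.3, 3.9, 2.3, -0.1]
   pour 45 70 1 YYYYYYYY [0.0, 0.5, 2.2, 1.4, 0.7, 2.2] [0.3, 0.7, 2.5, 2.9, 1.2, 0.4] [0.3, 1.3, 2.4, 2.9, 2.4, -0.5]
   pour 45 70 -1 YYY.YYYY [0.1, 0.4, 2.4, 1.7, 0.7, 2.1] None [-0.0, 1.1, 1.8, 1.2, 2.0, -2.5]
   pour 45 90 1 YYYYYYYY [0.0, 0.6, 2.0, 1.1, 0.9, 2.3] [0.0, 0.7, 2.4, 2.3, 1.1, 0.5] [0.0, 1.2, 2.3, 2.2, 2.2, -0.7]
   pour 45 90 -1 YYY.YYYY [0.0, 0.5, 2.2, 1.2, 0.9, 2.2] None [0.0, 1.1, 1.6, 1.0, 2.2, -2.4]
   pour 45 110 1 YYYYYYYY [0.1, 0.7, 1.8, 0.9, 1.1, 2.3] [-0.0, 0.7, 2.2, 1.8, 1.1, 0.7] [-0.1, 1.1, 2.1, 1.8, 2.0, -0.5]
   pour 45 110 -1 YYY.YYYY [0.0, 0.6, 2.1, 0.9, 1.1, 2.2] None [0.1, 1.2, 1.5, 0.9, 2.3, -2.3]
```

```bash
cat >> geo.py <<'E'
PSI=np.radians(110);PIT=np.radians(25);U=np.array([-np.sin(PSI),np.cos(PSI),0])
def box(x,y,z0,z1): return np.array([[a,b,c] for a in np.linspace(-x,x,5) for b in np.linspace(-y,y,7) for c in np.linspace(z0,z1,12)])
TOOL=np.r_[box(.011,.050,-.054,.019),box(.043,.043,-.150,-.054),box(.05,.05,-.4,-.15)]  # rel. grasp point
_a=np.linspace(0,2*np.pi,48,endpoint=False)
CUPP=np.array([[r*np.cos(t),r*np.sin(t),z-GH] for z,r in[(0,.0275),(.02,.0297),(.04,.0318),(.06,.034),(.08,.036)] for t in _a])
def pose(th,h,ins=.010,phmax=40):
    D=tilt(PSI,th);a=D.apply([0,0,1]);D2=Ro.from_rotvec(np.radians(phmax)*min(th/np.radians(125),1)*SG*a)*D
    lip=np.array([*(JAR-U[:2]*(.0365-ins)),.092+h]);g=lip-D.apply(.036*U+[0,0,.08-GH]);R=D2*ori(PSI,PIT,0)
    return g,R,D
SG=1
def tcp(g,R): return g+R.apply([0,0,BACK]),R.as_quat()
def clear(g,R,D):
    X=np.r_[R.apply(TOOL)+g,D.apply(CUPP)+g];n=np.linalg.norm(X[:,:2]-JAR,axis=1)<.052
    m=np.linalg.norm(X[:,:2]-LID,axis=1)<.05
    return X[n,2].min()-.092 if n.any() else 1, X[:,2].min(), X[m,2].min() if m.any() else 1
def hmin(th):
    for h in np.arange(.02,.15,.002):
        if clear(*pose(th,h))[0]>.007: return h
E
python3 - <<'E'
import geo
from geo import *
from workcell import kinematics as K
for sg in(1,-1):
  geo.SG=sg
  for td in range(0,136,15):
    th=np.radians(td);h=hmin(th)
    if h is None: print(sg,td,None);continue
    g,R,D=pose(th,h);q=K.solve_ik(*tcp(g,R))
    print(sg,td,'h %.3f'%h,'g',g.round(3),np.round(clear(g,R,D),3),'w',-R.apply([0,0,1]).round(2),None if q is None else np.round(q,2))
E
```

```text
1 0 h 0.088 g [0.535 0.267 0.152] [0.008 0.1   1.   ] w [ 0.31 -0.85  0.42] [-0.02  0.73  1.75  1.02  1.43  2.18]
1 15 h 0.064 g [0.54  0.269 0.138] [0.008 0.081 1.   ] w [ 0.27 -0.86  0.43] [-0.02  0.75  1.77  1.05  1.39  1.88]
1 30 h 0.056 g [0.543 0.27  0.142] [0.008 0.083 0.311] w [ 0.23 -0.87  0.44] [-0.02  0.72  1.79  1.08  1.36  1.6 ]
1 45 h 0.052 g [0.543 0.27  0.15 ] [0.008 0.093 0.292] w [ 0.17 -0.87  0.46] [-0.02  0.68  1.84  1.12  1.3   1.32]
1 60 h 0.040 g [0.54  0.269 0.149] [0.007 0.096 0.264] w [ 0.09 -0.88  0.47] [-0.03  0.65  1.9   1.19  1.24  1.01]
1 75 h 0.034 g [0.535 0.267 0.154] [0.009 0.1   0.262] w [-0.01 -0.89  0.47] [-0.04  0.61  1.99  1.28  1.17  0.67]
1 90 h 0.024 g [0.527 0.264 0.152] [0.009 0.098 0.248] w [-0.13 -0.89  0.44] [-0.05  0.6   2.08  1.43  1.13  0.28]
1 105 h 0.020 g [0.517 0.261 0.154] [0.017 0.102 0.253] w [-0.25 -0.89  0.38] [-0.07  0.61  2.19  1.62  1.14 -0.14]
1 120 h 0.020 g [0.507 0.257 0.157] [0.02  0.111 1.   ] w [-0.37 -0.89  0.28] [-0.08  0.66  2.28  1.82  1.24 -0.58]
1 135 h 0.020 g [0.495 0.253 0.157] [0.02  0.104 1.   ] w [-0.43
[... 528 characters left out ...]
 g [0.54  0.269 0.149] [0.007 0.061 0.062] w [-0.19 -0.98 -0.05] [-0.1   0.94  2.04  1.67  1.6   0.78]
-1 75 h 0.042 g [0.535 0.267 0.162] [ 0.008 -0.001 -0.001] w [-0.19 -0.95 -0.25] [-0.09  1.04  2.01  1.7   1.81  0.51]
-1 90 h 0.048 g [0.527 0.264 0.176] [ 0.008 -0.053 -0.053] w [-0.13 -0.89 -0.44] [-0.05  1.14  1.94  1.69  2.02  0.29]
-1 105 h 0.070 g [0.517 0.261 0.204] [ 0.009 -0.074 -0.06 ] w [-0.   -0.8  -0.59] [-0.    1.18  1.86  1.65  2.2   0.11]
-1 120 h 0.088 g [0.507 0.257 0.225] [ 0.008 -0.1   -0.043] w [ 0.16 -0.7  -0.7 ] [ 0.05  1.21  1.76  1.57  2.36 -0.07]
-1 135 h 0.094 g [0.495 0.253 0.231] [ 0.009 -0.103  1.   ] w [ 0.34 -0.61 -0.71] [ 0.09  1.21  1.66  1.44  2.44 -0.3 ]
```

```bash
python3 - <<'E'
from geo import *
from workcell import *
import cv2
R=ori(PSI,PIT,0);q=R.as_quat();g=np.r_[CUP,GH]
pre=g+R.apply([0,0,-.10])
bot.reach(pre+[0,0,.17],q)
bot.servo_line(pre,velocity=.2)
print(get_obs()['time_s'],get_obs()['wrist_force'])
bot.servo_line(g+R.apply([0,0,BACK]),velocity=.08)
o=get_obs();print('at grasp',o['wrist_force'])
d=vision.read_camera('side');cv2.imwrite('pics/g.png',d['frame'][:,:,::-1])
hand.move_gripper(.05,50)
o=get_obs();print(o['time_s'],o['gripper_width'],o['grip_force'],o['wrist_force'],o['position'])
E
```

```text
3.6167 [ 0.04138007 -0.67930666 -0.02090598]
at grasp [-1.16128594 -0.27850812  0.86685869]
5.425 0.06563398824927465 55.06842410482932 [-0.30903591 -2.42650593  4.16212463] [0.5214381  0.0751862  0.05160335]
```

View pics/g.png

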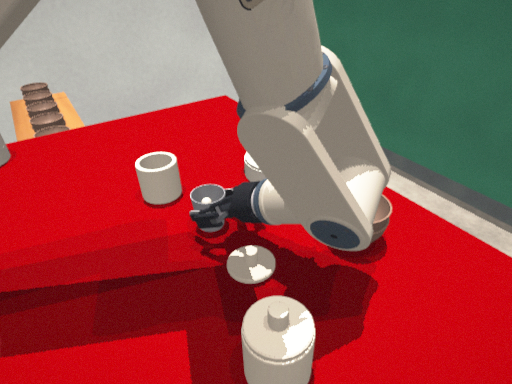

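The side picture shows the fingers around the beaker near (209,208), below its rim and clear of the lid. The 65.6 mm opening matches the beaker's width there. Next: lift, carry and begin the tilt.

```bash
cat >> geo.py <<'E'
def go(bot,get_obs,p,q,dt):
    d=np.linalg.norm(np.array(get_obs()['position'])-p);bot.servo_line(p,q,velocity=max(d,1e-4)/dt)
E
python3 - <<'E'
from geo import *
from workcell import *
import cv2
o=get_obs();p=np.array(o['position'])
go(bot,get_obs,p+[0,0,.14],o['orientation'],1.5)
o=get_obs();print(o['time_s'],'lift',o['wrist_force'],o['gripper_width'])
g,R,D=pose(0,.115);go(bot,get_obs,*tcp(g,R),2.0)
for td in(15,30):
    th=np.radians(td);g,R,D=pose(th,hmin(th));go(bot,get_obs,*tcp(g,R),.9)
o=get_obs();print(o['time_s'],o['wrist_force'],o['gripper_width'],o['position'],tcp(g,R)[0])
for n in('top','side'):
    d=vision.read_camera(n);cv2.imwrite(f'pics/t_{n}.png',d['frame'][:,:,::-1])
a,b=[cv2.imread(f'pics/t_{n}.png') for n in('top','side')]
cv2.imwrite('pics/t.png',np.hstack([cv2.resize(a[180:360,40:280],None,fx=1.65,fy=1.65),cv2.resize(b[80:260,60:300],None,fx=1.65,fy=1.65)]))
E
```

```text
7.0833 lift [ 0.01059434  0.02297402 -3.4063216 ] 0.06559265208835602
11.375 [-0.05079496 -0.02440977 -3.09557721] 0.06563305717022545 [0.5427086  0.27164275 0.14086071] [0.54269413 0.2716494  0.14086815]
```

View pics/t.png

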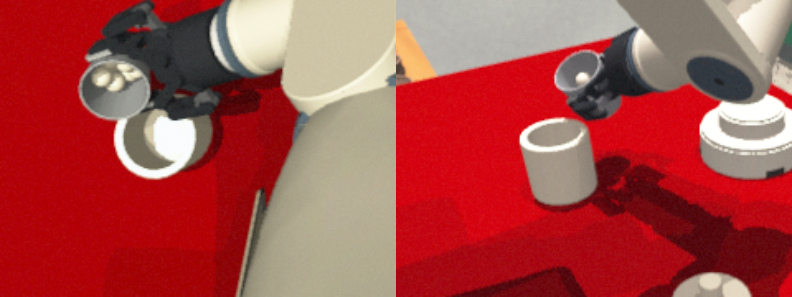

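In the crop, the tilted beaker's lip hangs over the jar's mouth edge with the balls still inside, so I'm carrying on with the pour.

```bash
python3 - <<'E'
from geo import *
from workcell import *
import cv2
for td in(40,50,60,70,80,90,100,110,120,130):
    th=np.radians(td);g,R,D=pose(th,max(hmin(th),.022));go(bot,get_obs,*tcp(g,R),.95)
    print(td,round(get_obs()['wrist_force'][2],2),end=' ')
bot.dwell(.6)
o=get_obs();print(o['time_s'],o['wrist_force'],o['gripper_width'])
for n in('top','side'):
    d=vision.read_camera(n);cv2.imwrite(f'pics/u_{n}.png',d['frame'][:,:,::-1])
a,b=[cv2.imread(f'pics/u_{n}.png') for n in('top','side')]
cv2.imwrite('pics/u.png',np.hstack([cv2.resize(a[180:360,40:280],None,fx=1.65,fy=1.65),cv2.resize(b[80:260,60:300],None,fx=1.65,fy=1.65)]))
E
```

```text
40 -3.07 50 -2.01 60 -2.93 70 -2.96 80 -3.75 90 -3.52 100 -1.71 110 -2.06 120 -1.54 130 -1.45 22.9417 [ 0.09525403 -0.08327777 -0.48368638] 0.06567594783155392
```

View pics/u.png

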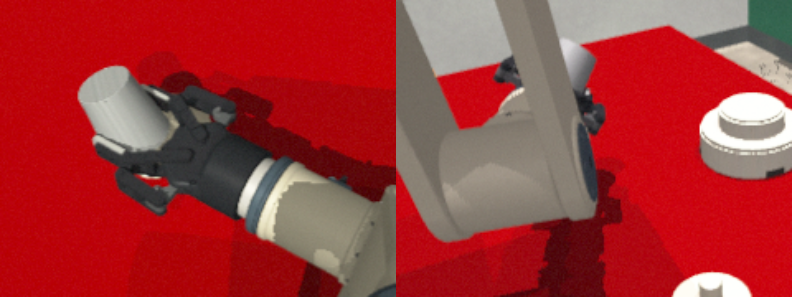

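No balls are visible on the bench around the jar. I'll reverse the tilt and check the jar and beaker before setting it down.

```bash
python3 - <<'E'
from geo import *
from workcell import *
import cv2
for td in(100,70,45,20,0):
    th=np.radians(td);g,R,D=pose(th,hmin(th)+.004+(.025 if td==0 else 0));go(bot,get_obs,*tcp(g,R),.8)
R=ori(PSI,PIT,0);go(bot,get_obs,np.r_[CUP,GH+.14]+R.apply([0,0,BACK]),R.as_quat(),1.5)
bot.dwell(.2);o=get_obs();print(o['time_s'],o['wrist_force'],o['gripper_width'])
for n in('top','side'):
    d=vision.read_camera(n);cv2.imwrite(f'pics/v_{n}.png',d['frame'][:,:,::-1])
a,b=[cv2.imread(f'pics/v_{n}.png') for n in('top','side')]
cv2.imwrite('pics/v.png',np.hstack([cv2.resize(a[180:360,40:280],None,fx=1.65,fy=1.65),cv2.resize(b[80:260,60:300],None,fx=1.65,fy=1.65)]))
E
```

```text
29.5833 [-0.02894742 -0.6890032  -1.99310818] 0.06571557917834515
```

View pics/v.png

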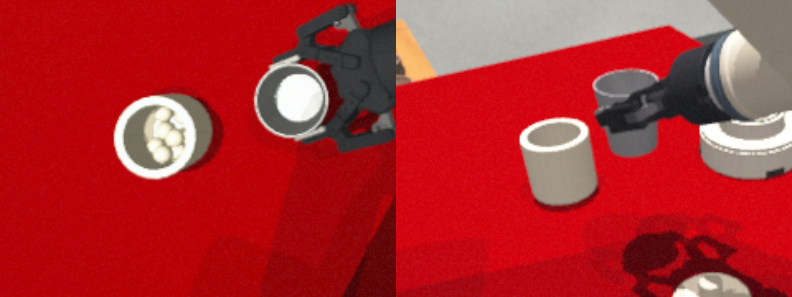

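The beaker is empty and the balls lie in the jar. Next: set the beaker down, back off and refit the jar, lid and beaker.

```bash
python3 - <<'E'
from geo import *
from workcell import *
from fit import fit,P
import cv2
R=ori(PSI,PIT,0);q=R.as_quat();g=np.r_[CUP,GH]+R.apply([0,0,BACK])
go(bot,get_obs,g+[0,0,.008],q,1.3)
f0=get_obs()['wrist_force'][2]
for dz in np.arange(.006,-.0031,-.001):
    go(bot,get_obs,g+[0,0,dz],q,.12)
    f=get_obs()['wrist_force'][2]
    if f-f0>2.5: break
print('contact',dz,f0,f)
hand.move_gripper(.085)
go(bot,get_obs,g+R.apply([0,0,-.11]),q,1.2)
o=get_obs();print(o['time_s'],o['wrist_force'],o['gripper_width'])
p=np.array(o['position']);go(bot,get_obs,p+[0,-.02,.15],q,.9)
d=vision.read_camera('top');cv2.imwrite('pics/w.png',d['frame'][:,:,::-1])
for n,x in(('jar',JAR),('cup',CUP),('lid',LID)): print(n,fit([d],P[n],x))
# lid IK options, tool down with y at azimuth b
for b in range(0,180,30):
    z=np.array([0,0,-1.]);y=np.array([np.cos(np.radians(b)),np.sin(np.radians(b)),0]);Q=Ro.from_matrix(np.c_[np.cross(y,z),y,z]).as_quat()
    print(b,[np.round(kinematics.solve_ik(np.r_[X,zz],Q),2).tolist() if kinematics.solve_ik(np.r_[X,zz],Q) is not None else None for X,zz in((LID,.042),(JAR,.127))])
E
```

```text
contact 0.0 -2.5015401089598033 3.680777084755606
34.6917 [ 0.03521124 -0.11353355 -0.01731447] 0.08469738748088801
jar (array([0.47544655, 0.24489774]), np.float64(0.01914845685965305))
cup (array([0.5219121, 0.0741732]), np.float64(0.03711917207877924))
lid (array([ 0.52452661, -0.08489464]), np.float64(0.31104403896282073))
0 [[-0.16, 0.5, 1.98, -0.0, 0.67, -0.16], [0.47, 0.37, 1.93, -0.0, 0.85, 0.47]]
30 [[-0.16, 0.5, 1.98, -0.0, 0.67, -0.69], [0.47, 0.37, 1.93, -0.0, 0.85, -0.05]]
60 [[-0.16, 0.5, 1.98, -0.0, 0.67, -1.21], [0.47, 0.37, 1.93, -0.0, 0.85, -0.57]]
90 [[-0.16, 0.5, 1.98, -0.0, 0.67, -1.73], [0.47, 0.37, 1.93, -0.0, 0.85, -1.1]]
120 [[-0.16, 0.5, 1.98, -0.0, 0.67, -2.26], [0.47, 0.37, 1.93, -0.0, 0.85, -1.62]]
150 [[-0.16, 0.5, 1.98, -0.0, 0.67, -2.78], [0.47, 0.37, 1.93, -0.0, 0.85, -2.14]]
```

View pics/w.png

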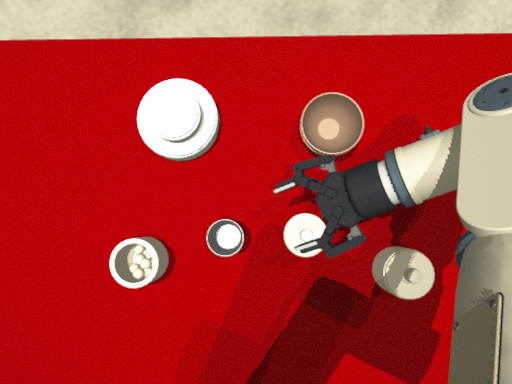

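The beaker stands upright at (226,238), the jar has not moved and no balls are on the bench. Now the lid.

```bash
python3 - <<'E'
from geo import *
from workcell import *
import cv2
z=np.array([0,0,-1.]);y=np.array([1.,0,0]);Q=Ro.from_matrix(np.c_[np.cross(y,z),y,z]).as_quat()
bot.reach(np.r_[LID,.20],Q);print(get_obs()['time_s'])
hand.move_gripper(.05)
go(bot,get_obs,np.r_[LID,.055],Q,1.2)
go(bot,get_obs,np.r_[LID,.041],Q,.5);print(get_obs()['wrist_force'])
hand.move_gripper(.015,40)
o=get_obs();print('grip',o['time_s'],o['gripper_width'],o['grip_force'],o['wrist_force'],o['position'])
go(bot,get_obs,np.r_[LID,.19],Q,1.2)
go(bot,get_obs,np.r_[JAR,.19],Q,2.2)
bot.dwell(.2);o=get_obs();print(o['time_s'],o['gripper_width'],o['wrist_force'])
d=vision.read_camera('side');a=d['frame'][:,:,::-1]
cv2.imwrite('pics/x.png',cv2.resize(a[60:260,60:320],None,fx=2,fy=2))
E
```

```text
37.8167
[ 0.54697481 -0.26640029 -0.22801603]
grip 40.575 0.02460787868079581 39.22715485095978 [-2.24066764  0.04561581  4.60497085] [ 0.52485148 -0.08440394  0.04131948]
44.475 0.024516617496811312 [ 0.28805168 -0.11310221 -2.64234939]
```

View pics/x.png

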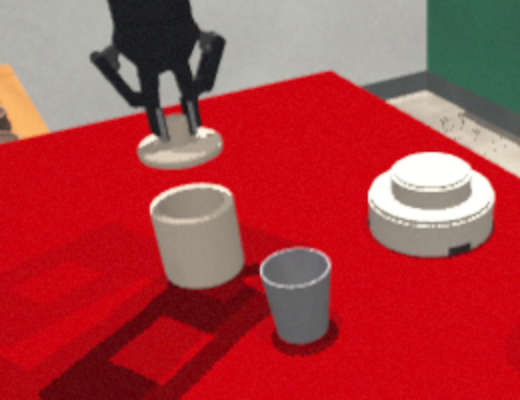

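The side crop shows the lid level in the jaws above the jar. I'll check its position with a fit, then lower it.

```bash
python3 - <<'E'
from geo import *
from workcell import *
from fit import fit,P,back
import cv2
L=P['lid'][:4]
for n in('side',):
    d=vision.read_camera(n)
    for pr in(L,L[2:]): print(n,fit([d],pr,JAR,.149,4))
d=vision.read_camera('top');cv2.imwrite('pics/y.png',cv2.resize(d['frame'][190:330,60:230,::-1],None,fx=3,fy=3))
E
```

```text
side (array([0.4763225 , 0.24633587]), np.float64(0.1463553530751709))
side (array([0.47626679, 0.24640267]), np.float64(0.14776045004628635))
```

View pics/y.png

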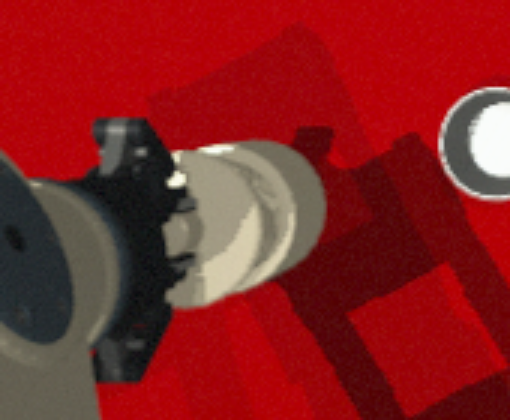

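In the top crop the gripper hides most of the lid above the jar. The side fit puts the lid within 1.5 mm of the jar axis, against a 5.5 mm gap, so I'm lowering it.

```bash
python3 - <<'E'
from geo import *
from workcell import *
from fit import fit,P
import cv2
Q=get_obs()['orientation'];z0=.126
go(bot,get_obs,np.r_[JAR,z0+.014],Q,1.2)
go(bot,get_obs,np.r_[JAR,z0+.004],Q,.8)
f0=get_obs()['wrist_force'][2]
for dz in np.arange(.003,-.0031,-.0005):
    go(bot,get_obs,np.r_[JAR,z0+dz],Q,.12);f=get_obs()['wrist_force']
    if f[2]-f0>2.5: break
print('contact',dz,f0,f)
hand.move_gripper(.045)
go(bot,get_obs,np.r_[JAR,z0+.02],Q,.5)
go(bot,get_obs,np.r_[JAR,.25],Q,1.0)
bot.reach(np.r_[.40,-.05,.30],Q)
print(get_obs()['time_s'],get_obs()['wrist_force'])
t=vision.read_camera('top');s=vision.read_camera('side')
F=P['full_jar']
for d in(t,s): print('jar',fit([d],F,JAR),'lid',fit([d],P['lid'][2:],JAR,.085,3))
cv2.imwrite('pics/z.png',np.hstack([cv2.resize(t['frame'][190:330,60:260,::-1],None,fx=2,fy=2),cv2.resize(s['frame'][110:250,100:300,::-1],None,fx=2,fy=2)])[:, :800])
E
```

```text
contact 0.0 -2.5861150762632117 [-1.84417439 -1.72618315  4.01258398]
52.1583 [-0.00724794  0.46319615 -0.70770434]
jar (array([0.47585015, 0.24516184]), np.float64(0.02029529405955266)) lid (array([0.47669581, 0.24114242]), np.float64(0.11732098977084404))
jar (array([0.47621119, 0.24746346]), np.float64(0.08470618424429044)) lid (array([0.47281983, 0.2322591 ]), np.float64(0.16350725532571786))
```

View pics/z.png

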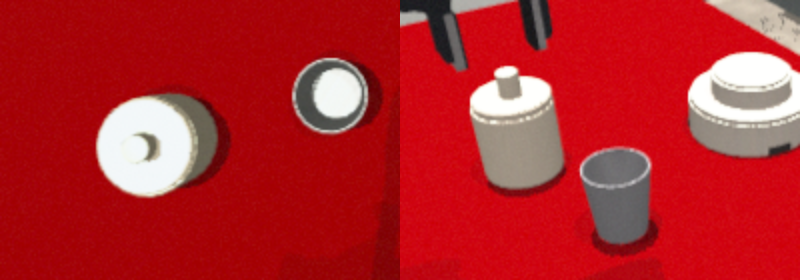

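The lid sits flat and centred on the jar, whose silhouette now matches a lidded jar at the original position. The beaker stands upright and the bench is clear.

```bash
python3 -c "
from workcell import *
print(hand_in())"
```

```text
the job is handed in; nothing more can be done
None
```

The job is handed in at about 52 s of the 61 s: no balls are left in the beaker and none are visible on the bench, the beaker stands upright, the lid sits flat on the unmoved jar, and the robot went nowhere near the other jar or the bowls.

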